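# Clear the packing from a box fan and undo its rotor cap

### The arm

A 6-joint arm with a two-finger parallel gripper is mounted at the origin on the work surface. World frame = base frame: x ahead of the robot, y to its left, z up, the work surface at z = 0. Lengths are in m, angles in rad, forces in N, time in s.
With the tool pointing down it reaches from about 0.4 to 0.825 m from the base axis. Payload 7 kg.
Tool frame: the origin (TCP) lies on the mounting face of the last link; the fingertips stand 178 mm ahead of it and the grasp point (between the pads) lies 159 mm ahead of it; z points along the fingers, y is the direction in which the jaws open and shut (so a half turn about z gives the same grasp; the last joint's range is limited). The gripper opens to 88 mm and grips with 3 to 60 N. Pads are 19 mm wide; open, the fingers measure 130 mm over their backs; the gripper's body (78 mm by 193 mm) begins 47 mm behind the grasp point.
Start: joints at [1.467, 0.359, 0.012, 0, -1.224, -0.288], TCP at [0.258, 0.624, 0.405] pointing down, gripper open.
Joint ranges: [-3.07, 3.07], [-1.43, 2.12], [-1.02, 1.25], [-3.03, 1.67], [-3.05, -0], [-3.03, 3.03]. Speed limits (rad/s): [2.39, 2.39, 3.01, 3.14, 3.14, 3.14].

### API

Orientations are given as [roll, pitch, yaw] about the fixed x, y, z axes, in that order (R = Rz(yaw) Ry(pitch) Rx(roll)).
In Python, from station import * gives the robot as it stands.
- The arm moves only by the tool arm_command, never from a script. Its argument "targets" is a list of rows, each a list of 3 entries, a list of its own where there are three numbers: the turn, a rotation vector about the world's x, y, z in rad, then the shift along the world's x, y, z in mm, then the closure, from 0 (fully open) to 1 (shut). In form: [[[wx, wy, wz], [tx, ty, tz], fingers], ...]. A call has 1 to 8 rows; each row shifts and turns the commanded pose from where the row before left it; what a row does not reach is not made up. A row lasts 1/10 s, in which the tool goes at most 50 mm and 8.59 degrees, less where a joint would pass 70% of its speed; a pose out of reach is approached as far as the arm can. A call with a gripper value outside its range is refused whole. The fingers move at their own pace and stop on an object; "squeeze" is the grip in N (left out, the last holds). Time passes only in rows, so rows that do not move let the fingers close. It gives the time, the measured TCP pose, the force and the opening at its end, in the units of the state.
- get_state(): the state, without advancing time (a new reading comes with each control period).
- grab_frame(name): name is "scene" or "top"; returns (picture, depth): 400x640x3 uint8, red, green, blue; 400x640 float32, m along the optical axis (not along the pixel's ray), 0 where there is no reading.
- camera_params(name): a dict with "mtx" (3x3 intrinsics, pixels), "eye" and "orientation" of the camera in the world. Camera axes: x right, y down, z forward; pixel columns grow to the right and rows downward; lengths in m; the calibration is good to about 2 mm. A picture is of the moment at which its call begins. camera_params takes no time and is no camera call.
- job_done(): hands the job in, once; it reports no verdict.
The state is a dict: "t": time; "q": joint angles; "qd": joint speeds; "joint_efforts": joint torques, N m; "eef_pos": TCP position; "ee_rot": TCP orientation; "force": force on the tool from outside, world axes, zero at the start; "moment": the same for the moment, N m; "width": finger opening in m.
Only numpy, scipy, OpenCV 4.12 (cv2) and the standard library are available. Lean on these libraries where they do the work, as an engineer would, in place of code of your own. Each camera call takes 0.05 s, during which the arm holds its last target.

### The job

The box fan lies on its back with its front guard off, just out of its storage carton, and its rotor has to come off for cleaning. First take the two balls of packing paper off the blades and drop them into the yellow waste basket; then unscrew the dark cap in the middle of the rotor (fans of this sort come with either thread, so if one way only drags the rotor round, turn it the other way) and lift it off. Finish with the cap still in the gripper, held still and clear of everything, at least 10 cm above where it was screwed on, and do not shift or tip the mug, the cleaner bottle or the screwdriver.

Things in the scene. Friction and masses are not known exactly. Their poses are not given: they have to be found in the camera images.
- fan: White square box fan, 290 x 290 mm, 95 mm deep, lying on its back on the table, fixed. Origin: centre of its underside, on the table; z up, along the rotor axis. A round duct 250 mm in diameter goes down into it, open at the top, with the rotor inside. A grey carrying handle sticks out 24 mm from its +y side, grey feet 7 mm from its -y side, a speed switch 20 mm up from one corner.
- rotor_axis (a point): Point on the vertical rotor axis, 50 mm above the table, at the mid-height of the blades. The blue-grey rotor has a hub 72 mm in diameter with a flat top 70 mm above the table, and five pitched blades reaching out to 118 mm from the axis, their upper edges up to 62 mm and their lower edges down to 38 mm above the table.
- rotor (a joint): Turn of the rotor (hub, blades and threaded shaft end) about its vertical axis, rad, 0 at the start, positive counter-clockwise seen from above. No stops; stiff: it takes about 0.3 N m to turn it, and it stays where it is left.
- cap_seat (a point): Point on the rotor axis at the flat top of the hub, 70 mm above the table: where the underside of the screwed-on cap sits. The coarse three-start thread is right-handed or left-handed; it cannot be seen which. The cap is not tight: in its loosening direction (counter-clockwise from above if right-handed, clockwise if left-handed) it turns on the shaft with hardly any torque.
- cap: Dark grey ribbed round cap screwed on the hub: 44 mm in diameter, 34 mm high, 60 g. Origin: centre of its underside; z up. Loosening, it rises 3 mm in the first 60 degrees, is free to lift straight up from 65 degrees (1.13 rad) on, and past 90 degrees takes the rotor round with it. The wrong way it does not rise and takes the rotor round from the start. Screwed on, it cannot be pulled off.
- cap_top (a point): Centre of the cap's top face, 34 mm above its underside. The sides below are upright and free all round down to the hub, to be gripped from above.
- ball1: Crumpled ball of off-white packing paper, rigid, about 55 mm across (lumpy, 50 to 60 mm), 15 g. Origin: its centre. It lies in the dip between two blades, its centre about 80 mm from the rotor axis and 70 mm above the table. Between hub and duct wall there are 89 mm of room, so fingers fit best beside it around the circle (closing along the tangent).
- ball2: Second ball of packing paper, brownish, otherwise the same, in the dip between two other blades. Origin: its centre.
- bin: Round yellow plastic waste basket standing on the table, open at the top: 150 mm high, 204 mm in diameter over the rim, inside 188 mm at the rim and 148 mm at the floor, which is 5 mm thick; 0.6 kg, loose. Origin: centre of its underside. It stands to the left or to the right of the fan.
- mug: Blue ceramic mug, 80 mm in diameter, 92 mm high, with a handle; a bystander, on the side opposite the basket. Origin: centre of its underside.
- cleaner: White plastic bottle of cleaner with a blue cap, 64 mm in diameter, 190 mm high; a bystander to the left of the fan. Origin: centre of its underside.
- screwdriver: Screwdriver with an orange handle, 190 mm long, lying on the table to the right of the fan; a bystander. Origin: on the table below the middle of its length.
Mind the look-alikes: they are no part of the job. What is meant by the bin is not turquoise, and is the larger of those in its own colour.

How it is judged:
On the way, in this order (a step that is already met when the one before it is completed fails the run):
1. both balls of packing paper lie in the waste basket, let go (horizontal distance between each of ball1, ball2 and bin below 0.085 m and z of ball1 in the frame of bin between 0 and 0.14 m and z of ball2 in the frame of bin between 0 and 0.14 m and contact force between the fingers and ball1 below 0.2 N and contact force between the fingers and ball2 below 0.2 N), for 0.2 s.
2. the cap is off its thread, in the gripper (z of cap in the frame of cap_seat above 0.03 m and contact force between the fingers and cap above 1 N), for 0.2 s.
At the end, for the whole second after the job is handed in: Both paper balls are in the basket (centre within 85 mm of its axis and below 140 mm), which stands upright; the cap is gripped by the fingers (over 1 N), still (under 30 mm/s), its underside at least 95 mm above its seat on the hub, and touching neither the fan, the basket nor a bystander (horizontal distance between each of ball1, ball2 and bin below 0.085 m and z of ball1 in the frame of bin between 0 and 0.14 m and z of ball2 in the frame of bin between 0 and 0.14 m and angle between bin's own z axis and vertical below 0.15 rad and z of cap in the frame of cap_seat above 0.095 m and contact force between the fingers and cap above 1 N and linear speed of cap below 0.03 m/s and contact force between cap and fan below 0.1 N and contact force between cap and bin below 0.1 N and contact force between cap and mug below 0.1 N and contact force between cap and cleaner below 0.1 N and contact force between cap and screwdriver below 0.1 N); the arm keeps its last pose, push and grip.
It fails at once if the mug is shifted by more than 30 mm or tipped (distance of mug from where it was at the start of the episode above 0.03 m or angle between mug's own z axis and vertical above 0.3 rad).
It fails at once if the cleaner bottle is shifted by more than 30 mm or tipped (distance of cleaner from where it was at the start of the episode above 0.03 m or angle between cleaner's own z axis and vertical above 0.3 rad).
It fails at once if the screwdriver is shifted by more than 30 mm or tipped (distance of screwdriver from where it was at the start of the episode above 0.03 m).
It also fails if it takes over 66 s, if anything falls off the work surface, if the arm or the gripper's body presses on something with over 40 N, if the wrist force passes 120 N, or if a joint passes its speed limit or range.

## Working session

There is one attempt and no reset: what is moved stays moved. The work goes in short steps, Python scripts to look and compute and a tool call to move; the robot and the scene stay as the last step left them, time stands still between calls to the robot, and variables do not carry over. Pictures are saved under pics/ and viewed, and the job is handed in when it is done.

Besides the shell and the picture viewer there is one more tool, called after "Request:" as name([rows], argument=value, ...), one row to a line, values as JSON. arm_command: Moves the arm, as the interface text tells. Its arguments: {"type":"object","properties":{"targets":{"type":"array"},"squeeze":{"type":"number"}},"required":["targets"]}

```bash
ls; mkdir -p pics
python3 - <<'E'
from station import *
import cv2,numpy as np
print(get_state())
for n in("scene","top"):
    p,d=grab_frame(n); c=camera_params(n); print(n,c)
    cv2.imwrite(f"pics/{n}0.png",p[:,:,::-1]); np.save(f"pics/{n}0d.npy",d); np.save(f"pics/{n}0.npy",p)
E
```

```text
pics
{'t': 0.0, 'q': array([ 1.46712382e+00,  3.59398379e-01,  1.10619892e-02, -3.29934605e-04,
       -1.22405316e+00, -2.88083140e-01]), 'qd': array([ 1.04116622e-03, -5.51208468e-04,  5.39523345e-04,  9.75942403e-05,
       -4.42305495e-05,  2.53901699e-03]), 'joint_efforts': array([ 1.37497897e-03, -5.82713807e+01,  2.93048555e+01,  6.99732408e+00,
        7.06541701e-03, -1.47426081e-04]), 'eef_pos': array([0.25766514, 0.62369005, 0.40372   ]), 'ee_rot': array([ 3.13997696e+00, -1.55324735e-04, -3.91867889e-01]), 'force': array([-0.18471444,  0.15909625, -0.15206943]), 'moment': array([-0.0074973 , -0.06996199, -0.02824644]), 'width': 0.0875794147783092}
scene {'mtx': array([[510.60009106,   0.        , 313.34626656],
       [  0.        , 510.60009106, 196.89098989],
       [  0.        ,   0.        ,   1.        ]]), 'eye': array([ 1.62496354, -0.07508514,  0.99716465]), 'orientation': array([-2.24770007,  0.00455303,  1.49133239])}
top {'mtx': array([[471.62952446,   0.        , 320.59983713],
       [  0.        , 471.62952446, 199.21714741],
       [  0.        ,   0.        ,   1.        ]]), 'eye': array([0.38143574, 0.02185673, 1.42157723]), 'orientation': array([-3.05810718, -0.01379602, -1.54642082])}
```

View pics/scene0.png

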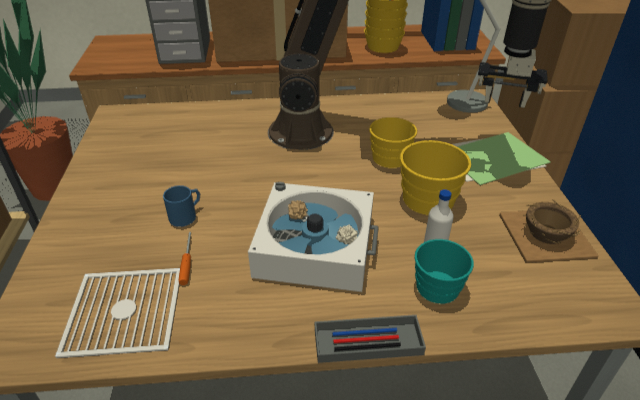

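View pics/top0.png

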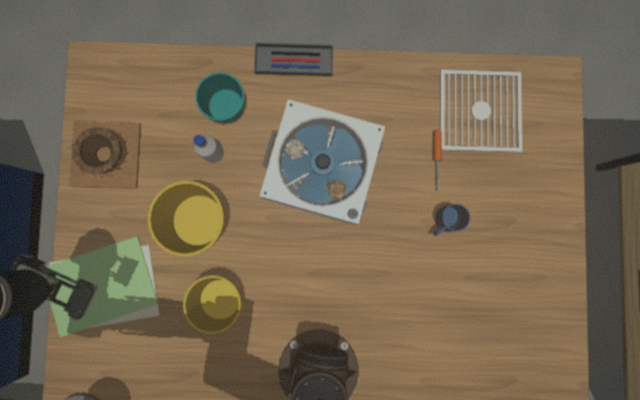

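Candidates for the basket: the large yellow at top (187,218) / scene (434,178), the smaller yellow at top (212,304), the turquoise at top (220,98), and a yellow stack on the cabinet at scene (385,25). By the description I choose the large yellow one. The white ball is at top (294,149), the brown ball at (337,189), and the cap at (322,161). Next I'll measure these and look at a close crop.

```bash
cat > h.py <<'E'
import cv2,numpy as np
from scipy.spatial.transform import Rotation as R
from station import *
def ray(n,u,v):
    c=camera_params(n);K=c["mtx"]
    return c["eye"],R.from_euler("xyz",c["orientation"]).as_matrix()@np.array([(u-K[0,2])/K[0,0],(v-K[1,2])/K[1,1],1])
def plane(n,u,v,z):
    e,d=ray(n,u,v); return e+d*(z-e[2])/d[2]
def cloud(n,D):
    c=camera_params(n);K=c["mtx"];v,u=np.mgrid[:400,:640]
    P=np.stack([(u-K[0,2])/K[0,0]*D,(v-K[1,2])/K[1,1]*D,D],-1)
    return P@R.from_euler("xyz",c["orientation"]).as_matrix().T+c["eye"]
E
python3 - <<'E'
from h import *
p=np.load("pics/top0.npy");D=np.load("pics/top0d.npy")
P=cloud("top",D)
print("table",P[250,400],"bin rim plane",plane("top",187,218,.15))
hsv=cv2.cvtColor(p,cv2.COLOR_RGB2HSV)
# bins: points at rim height
for name,(x0,x1,y0,y1) in dict(big=(140,232,172,262),small=(178,248,270,336)).items():
    m=np.zeros((400,640),bool);m[y0:y1,x0:x1]=1
    m&=(hsv[...,0]>20)&(hsv[...,0]<34)&(hsv[...,1]>150)
    z=P[...,2][m];zt=np.percentile(z,98)
    q=P[m&(P[...,2]>zt-.012)]
    (c,r)=cv2.minEnclosingCircle((q[:,:2]*1000).astype(np.float32))
    print(name,m.sum(),"top z",zt,c,r)
# fan: region
m=np.zeros((400,640),bool);m[95:228,255:390]=1
w=m&(P[...,2]>.085)&(P[...,2]<.105)&(hsv[...,1]<60)&(hsv[...,2]>120)
q=P[w];print("fan",w.sum(),np.median(q[:,2]))
r=cv2.minAreaRect((q[:,:2]*1000).astype(np.float32));print(r)
cap=m&(P[...,2]>.097)&(hsv[...,2]<90)
cap[:140]=0;cap[180:]=0;cap[:,:300]=0;cap[:,345:]=0
q=P[cap];print("cap",cap.sum(),q[:,2].mean() if cap.any() else 0,cv2.minEnclosingCircle((q[:,:2]*1000).astype(np.float32)) if cap.any() else 0)
crop=cv2.resize(p[95:230,255:390],None,fx=4,fy=4,interpolation=cv2.INTER_CUBIC)
b=cv2.resize(p[170:264,140:234],None,fx=2.5,fy=2.5)
o=np.zeros((540,780,3),np.uint8);o[:540,:540]=crop;o[:b.shape[0],542:542+b.shape[1]]=b
cv2.imwrite("pics/crop0.png",o[:,:,::-1])
E
```

```text
table [ 0.35378313 -0.2377629  -0.00352475] bin rim plane [0.42846679 0.36448818 0.15      ]
big 906 top z 0.15227268418688145 (409.0768127441406, 244.46810913085938) 224.3209991455078
small 444 top z 0.11814783837337164 (273.84014892578125, 193.2516632080078) 202.36866760253906
fan 4371 0.09384695458933101
((603.151611328125, 3.92742919921875), (290.5079650878906, 291.5406494140625), 75.67925262451172)
cap 159 0.11058787234983371 ((501.292724609375, 10.846332550048828), 120.36175537109375)
```

View pics/crop0.png

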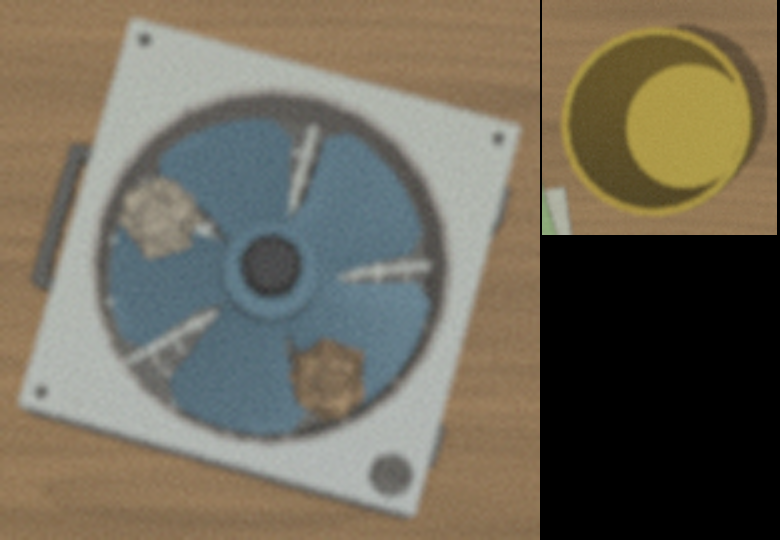

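The crop confirms the white ball at top px (295,149), the brown ball at (337,189), the cap at (322,161), and the big basket, which is empty. Next come refined centres, with invalid depth masked out, checked against both views.

Run:
```python
from h import *
np.set_printoptions(precision=4,suppress=True)
p=np.load("pics/top0.npy");D=np.load("pics/top0d.npy");P=cloud("top",D);ok=D>0.2
hsv=cv2.cvtColor(p,cv2.COLOR_RGB2HSV)
def big(m):
    n,l,s,c=cv2.connectedComponentsWithStats(m.astype(np.uint8));i=1+np.argmax(s[1:,4]);return l==i
Y=(hsv[...,0]>20)&(hsv[...,0]<34)&(hsv[...,1]>140)
for nm,(x0,x1,y0,y1),h in [("big",(140,232,172,262),.15),("small",(178,248,270,336),.115)]:
    m=np.zeros((400,640),bool);m[y0:y1,x0:x1]=1;m=big(m&Y)
    c=max(cv2.findContours(m.astype(np.uint8),0,1)[0],key=len)
    w=np.array([plane("top",u,v,h)[:2]*1000 for u,v in c[:,0]],np.float32)
    print(nm,cv2.fitEllipse(w),"median rim z",np.percentile(P[m&ok][:,2],95))
v,u=np.mgrid[:400,:640]
for nm,c,z in[("white",(295,149),.07),("brown",(337,190),.07),("cap",(322,161),.104)]:
    s=(np.hypot(u-c[0],v-c[1])<13)&ok
    if nm=="cap": s&=(hsv[...,2]<80)
    elif nm=="white": s&=(hsv[...,1]<95)&~((hsv[...,0]>85)&(hsv[...,0]<125))
    else: s&=(hsv[...,0]<30)
    s=big(s); cu,cv_=u[s].mean(),v[s].mean()
    q=P[s]
    print(nm,s.sum(),cu,cv_,plane("top",cu,cv_,z),"depth med",np.median(q,0),"zmax",np.percentile(q[:,2],95), "bbox",np.ptp(u[s]),np.ptp(v[s]))
# scene
p=np.load("pics/scene0.npy");D=np.load("pics/scene0d.npy");P=cloud("scene",D)
for nm,c in [("white",(346,234)),("brown",(298,211)),("captop",(316,219))]:
    print(nm,P[c[1],c[0]],plane("scene",*c,dict(white=.085,brown=.085,captop=.104)[nm]))
cv2.imwrite("pics/s0c.png",cv2.resize(p[170:300,240:390],None,fx=4,fy=4,interpolation=2)[:,:,::-1])
```

```text
big ((428.8148498535156, 368.0157165527344), (196.94119262695312, 200.50369262695312), 5.325551986694336) median rim z 0.14995171899687154
small ((202.31976318359375, 292.2022399902344), (141.69520568847656, 152.60545349121094), 150.2875518798828) median rim z 0.11605535118207463
white 356 293.92977528089887 148.07303370786516 [0.6418 0.0869 0.07  ] depth med [0.6412 0.0864 0.0797] zmax 0.09245849551225144 bbox 24 22
brown 330 337.0121212121212 190.74242424242425 [ 0.5207 -0.0407  0.07  ] depth med [ 0.52   -0.0401  0.0814] zmax 0.09280205322584542 bbox 20 22
cap 150 322.4 161.16 [0.6    0.0039 0.104 ] depth med [0.6006 0.0045 0.1019] zmax 0.10695252306658812 bbox 13 13
white [0.6561 0.0834 0.0864] [0.6547 0.0837 0.085 ]
brown [ 0.5452 -0.036   0.0797] [ 0.5514 -0.0362  0.085 ]
captop [0.6073 0.0089 0.1012] [0.6104 0.0087 0.104 ]
```

View pics/s0c.png

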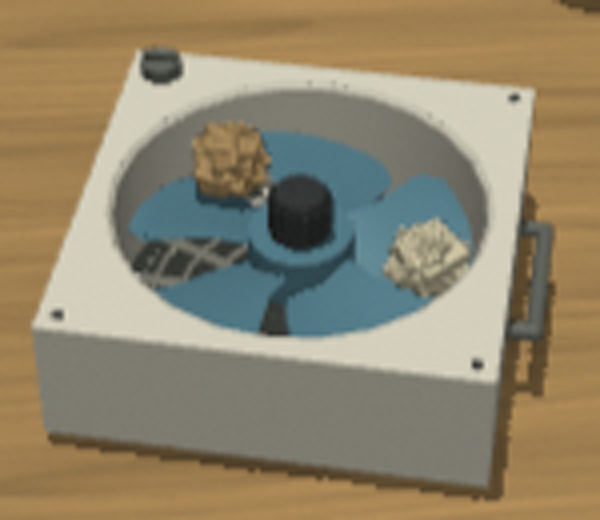

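Run:
```python
from h import *
from scipy.optimize import least_squares
np.set_printoptions(precision=4,suppress=True)
C=np.array([.602,.004])
Ps=[];src=[]
for n in("top","scene"):
    D=np.load(f"pics/{n}0d.npy");P=cloud(n,D)[D>.2];Ps.append(P)
for nm,c in [("white",(.641,.087)),("brown",(.520,-.040))]:
    for lab,P in [("top",Ps[0]),("scene",Ps[1]),("both",np.vstack(Ps))]:
        s=(np.hypot(P[:,0]-c[0],P[:,1]-c[1])<.034)&(P[:,2]>.068)&(np.hypot(*(P[:,:2]-C).T)<.120)
        q=P[s]
        f=least_squares(lambda x:np.hypot(np.hypot(q[:,0]-x[0],q[:,1]-x[1]),q[:,2]-x[2])-.0272,[*c,.07],loss="soft_l1",f_scale=.003)
        print(nm,lab,s.sum(),f.x,"rad",np.hypot(*(f.x[:2]-C)),"ang",np.arctan2(*(f.x[:2]-C)[::-1]))
    ctr=f.x[:2];a=np.arctan2(*(ctr-C)[::-1]);r=np.array([np.cos(a),np.sin(a)]);t=np.array([-r[1],r[0]])
    P=Ps[0];d=P[:,:2]-ctr
    for k in(-60,-52,-44,-36,36,44,52,60):
        s=(abs(d@r)<.014)&(abs(d@t-k/1000)<.005)
        print(k,s.sum(),np.percentile(P[s,2],[10,50,90]))
```

```text
white top 261 [0.6399 0.0867 0.0647] rad 0.09094224375358417 ang 1.141014804763918
white scene 273 [0.6399 0.0884 0.0672] rad 0.09251354779048848 ang 1.1488334987376747
white both 534 [0.6404 0.0875 0.0658] rad 0.0919347144663337 ang 1.1401960992485227
-60 23 [0.051  0.0547 0.059 ]
-52 27 [0.0539 0.0574 0.0601]
-44 32 [0.054  0.0584 0.0613]
-36 31 [0.0565 0.0597 0.0629]
36 32 [0.0442 0.0483 0.0524]
44 30 [0.0462 0.0493 0.0531]
52 30 [0.0484 0.0515 0.0562]
60 31 [0.0461 0.0526 0.0571]
brown top 276 [ 0.5237 -0.0401  0.0646] rad 0.08991446405656896 ang -2.6287160205103777
brown scene 248 [ 0.5238 -0.0391  0.0669] rad 0.08927913725488204 ang -2.637514712149313
brown both 524 [ 0.5241 -0.0397  0.0656] rad 0.08928473492407975 ang -2.630507165328468
-60 35 [0.0243 0.0541 0.0579]
-52 35 [0.0527 0.0569 0.0598]
-44 31 [0.0538 0.058  0.0628]
-36 34 [0.0571 0.0599 0.0628]
36 32 [0.0451 0.05   0.0522]
44 33 [0.0471 0.0502 0.0537]
52 29 [0.0488 0.0529 0.0574]
60 32 [0.0469 0.0536 0.0581]
```

Request:
arm_command([
  [[0,0,-0.1],[24,-33,2],0],
  [[0,0,-0.1],[24,-33,2],0],
  [[0,0,-0.1],[24,-33,2],0],
  [[0,0,-0.1],[24,-33,2],0],
  [[0,0,-0.1],[24,-33,2],0],
  [[0,0,-0.1],[24,-33,2],0],
  [[0,0,-0.1],[24,-33,2],0],
  [[0,0,-0.1],[24,-33,2],0],
], squeeze=8)

```text
t: 0.9
eef_pos: [0.4503, 0.3583, 0.4205]
ee_rot: [3.141, -0.0, -1.196]
force: [0.7, 0.2, -0.2]
width: 0.0873
```

Request:
arm_command([
  [[0,0,-0.1],[24,-34,0],0],
  [[0,0,-0.1],[24,-34,0],0],
  [[0,0,-0.1],[24,-34,0],0],
  [[0,0,-0.1],[24,-34,0],0],
  [[0,0,-0.1],[24,-34,0],0],
  [[0,0,-0.1],[24,-34,0],0],
  [[0,0,-0.1],[24,-34,0],0],
  [[0,0,0],[0,0,0],0],
])

```text
t: 1.7
eef_pos: [0.6196, 0.1182, 0.4196]
ee_rot: [3.141, -0.002, -1.899]
force: [-1.4, 1.0, 0.5]
width: 0.0875
```

Request:
arm_command([
  [[0,0,-0.1],[20,-31,0],0],
  [[0,0,0],[0,0,-40],0],
  [[0,0,0],[0,0,-40],0],
  [[0,0,0],[0,0,-40],0],
  [[0,0,0],[0,0,-25],0],
  [[0,0,0],[0,0,0],0],
])

```text
t: 2.3
eef_pos: [0.6361, 0.0905, 0.2712]
ee_rot: [3.136, -0.005, -1.992]
force: [-0.5, -0.4, -0.7]
width: 0.0876
```

Run:
```python
from h import *
s=get_state();print(s['t'],s['eef_pos'],s['ee_rot'],s['q'],s['force'])
p,_=grab_frame("scene");cv2.imwrite("pics/s1.png",cv2.resize(p[100:300,220:420],None,fx=3,fy=3,interpolation=2)[:,:,::-1])
```

```text
2.3 [0.63610042 0.09053779 0.27118577] [ 3.13568854 -0.00540213 -1.99201926] [ 0.44419645  0.41700241 -0.22482125 -0.00123234 -0.93691376 -0.8647015 ] [-0.52674195 -0.44530367 -0.68760134]
```

View pics/s1.png

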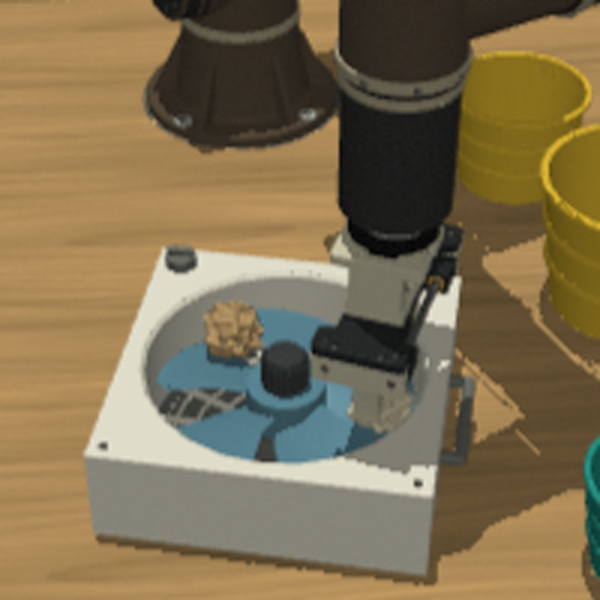

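The near finger and the white ball line up in the crop at about (380,410). I'll descend.

Request:
arm_command([
  [[0,0,0],[3,-4,-15],0],
  [[0,0,0],[0,0,-10],0],
  [[0,0,0],[0,0,-4],0],
  [[0,0,0],[0,0,0],0],
  [[0,0,0],[0,0,0],0],
])

```text
t: 2.85
eef_pos: [0.6409, 0.0869, 0.2472]
ee_rot: [-3.141, 0.0, -1.992]
force: [-0.1, 0.1, -0.3]
width: 0.0876
```

Request:
arm_command([
  [[0,0,0],[0,0,-6],0],
  [[0,0,0],[0,0,0],0],
  [[0,0,0],[0,0,0],1],
  [[0,0,0],[0,0,0],1],
  [[0,0,0],[0,0,0],1],
  [[0,0,0],[0,0,0],1],
])

```text
t: 3.45
eef_pos: [0.6408, 0.0868, 0.2408]
ee_rot: [-3.141, 0.0, -1.992]
force: [-1.0, -0.3, -0.7]
width: 0.0613
```

Request:
arm_command([
  [[0,0,0],[0,0,0],1],
  [[0,0,0],[0,0,0],1],
  [[0,0,0],[0,0,0],1],
])

```text
t: 3.75
eef_pos: [0.6411, 0.0868, 0.2411]
ee_rot: [-3.141, 0.0, -1.992]
force: [1.1, -0.4, 1.8]
width: 0.0518
```

Request:
arm_command([
  [[0,0,0],[0,0,0],1],
  [[0,0,0],[0,0,10],1],
  [[0,0,0],[0,0,20],1],
  [[0,0,0],[0,0,35],1],
  [[0,0,0],[0,0,35],1],
  [[0,0,0],[0,0,35],1],
  [[0,0,0],[0,0,35],1],
])

```text
t: 4.45
eef_pos: [0.6401, 0.0868, 0.4125]
ee_rot: [3.141, -0.0, -1.992]
force: [0.1, -0.7, -0.3]
width: 0.0519
```

Run:
```python
from h import *
p,_=grab_frame("scene");cv2.imwrite("pics/s2.png",cv2.resize(p[60:300,220:460],None,fx=2.5,fy=2.5,interpolation=2)[:,:,::-1])
```

```text
(no output)
```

View pics/s2.png

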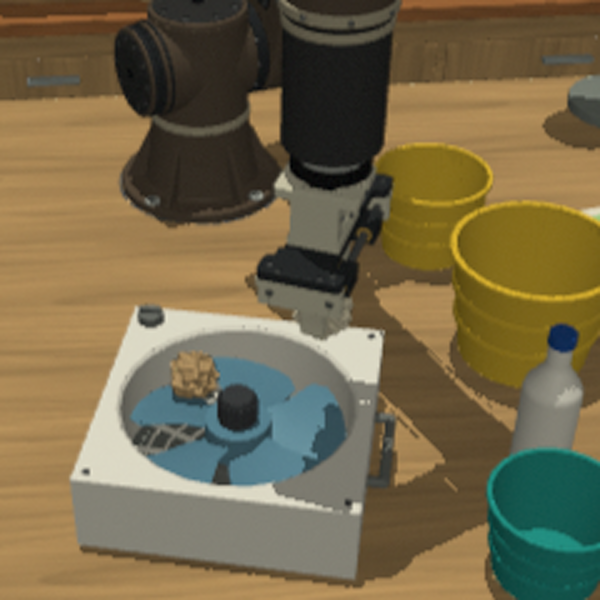

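The white ball is out of the fan and hidden between the fingers (crop about (325,318)). The brown ball is untouched. I'll carry the white one to the large basket.

Request:
arm_command([
  [[0,0,0],[-10,14,15],1],
  [[0,0,0],[-25,32,5],1],
  [[0,0,0],[-28,37,0],1],
  [[0,0,0],[-30,40,0],1],
  [[0,0,0],[-30,40,0],1],
  [[0,0,0],[-30,40,0],1],
  [[0,0,0],[-30,40,0],1],
  [[0,0,0],[-18,25,0],1],
])

```text
t: 5.3
eef_pos: [0.4369, 0.3569, 0.4308]
ee_rot: [3.141, -0.0, -1.99]
force: [0.1, -0.5, -0.4]
width: 0.052
```

Request:
arm_command([
  [[0,0,0],[-10,15,0],1],
  [[0,0,0],[0,0,-30],1],
  [[0,0,0],[0,0,-40],1],
  [[0,0,0],[0,0,-30],1],
  [[0,0,0],[0,0,-15],1],
  [[0,0,0],[0,0,0],1],
  [[0,0,0],[0,0,0],1],
])

```text
t: 6.0
eef_pos: [0.4295, 0.3701, 0.3162]
ee_rot: [-3.141, -0.0, -1.991]
force: [-0.1, 0.4, -0.0]
width: 0.0521
```

Centred over the basket. Releasing the ball and rising.

Request:
arm_command([
  [[0,0,0],[0,0,-10],1],
  [[0,0,0],[0,0,0],0],
  [[0,0,0],[0,0,0],0],
  [[0,0,0],[0,0,0],0],
  [[0,0,0],[0,0,0],0],
  [[0,0,0],[0,0,30],0],
  [[0,0,0],[0,0,45],0],
  [[0,0,0],[0,0,40],0],
])

```text
t: 6.8
eef_pos: [0.4298, 0.3697, 0.4225]
ee_rot: [-3.141, -0.0, -1.992]
force: [1.0, 1.0, 0.5]
width: 0.0876
```

Request:
arm_command([
  [[0,0,-0.08],[9,-40,0],0],
  [[0,0,-0.08],[9,-40,0],0],
  [[0,0,-0.08],[9,-40,0],0],
  [[0,0,-0.08],[9,-40,0],0],
  [[0,0,-0.08],[9,-40,0],0],
  [[0,0,-0.08],[10,-40,0],0],
  [[0,0,-0.08],[10,-40,0],0],
  [[0,0,-0.08],[10,-40,0],0],
])

```text
t: 7.6
eef_pos: [0.5047, 0.0481, 0.4212]
ee_rot: [-3.142, 0.001, -2.635]
force: [-0.0, 0.7, -0.1]
width: 0.0878
```

Run:
```python
from h import *
np.set_printoptions(precision=4,suppress=True)
s=get_state();print(s['t'],s['eef_pos'],s['ee_rot'],s['q'])
p,_=grab_frame("top");cv2.imwrite("pics/t3.png",cv2.resize(p[90:270,130:400],None,fx=2.9,fy=2.9,interpolation=2)[:,:,::-1])
```

```text
7.6 [0.5047 0.0481 0.4212] [-3.1415  0.001  -2.6348] [ 0.483   0.0683 -0.3255  0.     -1.176  -1.5471]
```

View pics/t3.png

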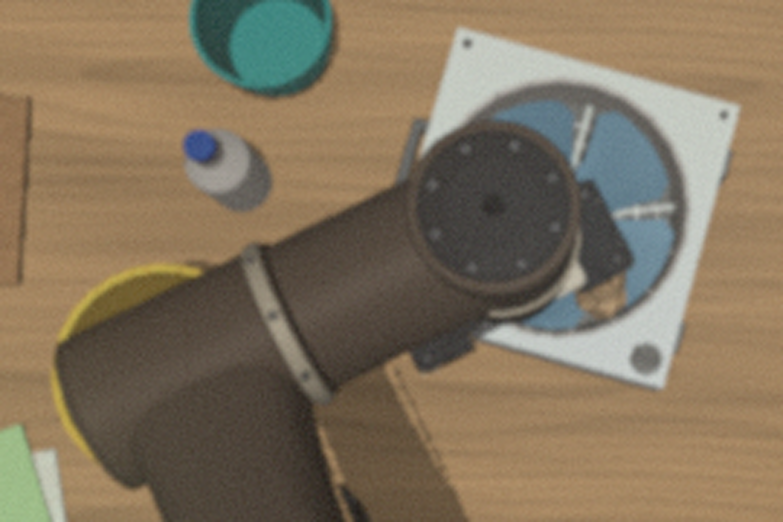

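The top view shows the brown ball still at its place (full-frame px about (338,192)). The forearm hides the basket. Moving over the brown ball.

Request:
arm_command([
  [[0,0,0],[10,-40,0],0],
  [[0,0,0],[9,-40,0],0],
  [[0,0,0],[0,-8,-30],0],
  [[0,0,0],[0,0,-40],0],
  [[0,0,0],[0,0,-40],0],
  [[0,0,0],[0,0,-40],0],
  [[0,0,0],[0,0,0],0],
  [[0,0,0],[0,0,0],0],
])

```text
t: 8.45
eef_pos: [0.5242, -0.0382, 0.2713]
ee_rot: [-3.141, -0.001, -2.631]
force: [0.1, -0.7, 1.3]
width: 0.0876
```

Run:
```python
from h import *
p,_=grab_frame("scene");cv2.imwrite("pics/s4.png",cv2.resize(p[80:310,220:500],None,fx=2.6,fy=2.6,interpolation=2)[:,:,::-1])
```

```text
(no output)
```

View pics/s4.png

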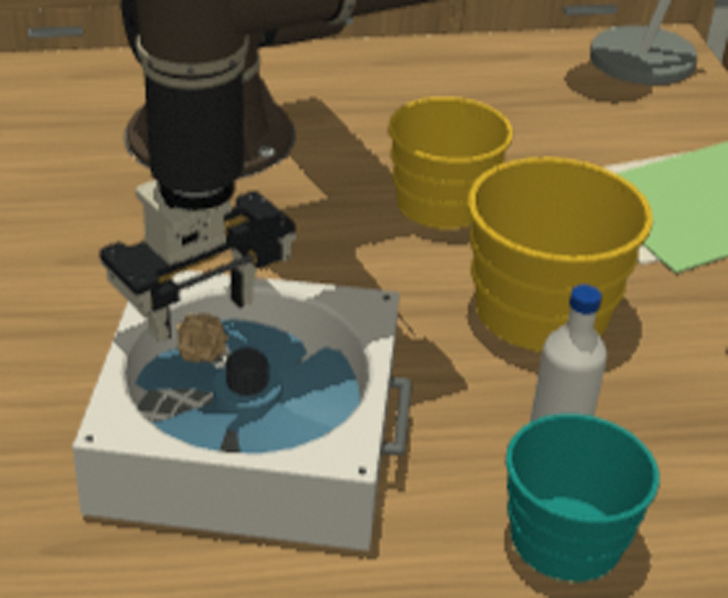

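The fingers straddle the brown ball at crop (202,338), with tips at about (162,330) and (243,300). No stray white ball is visible, and the basket is upright. I'll descend and grip.

Request:
arm_command([
  [[0,0,0],[0,-2,-15],0],
  [[0,0,0],[0,0,-10],0],
  [[0,0,0],[0,0,-5],0],
  [[0,0,0],[0,0,0],0],
  [[0,0,0],[0,0,0],1],
  [[0,0,0],[0,0,0],1],
  [[0,0,0],[0,0,0],1],
  [[0,0,0],[0,0,0],1],
])

```text
t: 9.3
eef_pos: [0.5238, -0.0401, 0.2409]
ee_rot: [-3.141, 0.0, -2.632]
force: [0.1, 0.5, 0.1]
width: 0.061
```

Request:
arm_command([
  [[0,0,0],[0,0,0],1],
  [[0,0,0],[0,0,0],1],
  [[0,0,0],[0,0,0],1],
  [[0,0,0],[0,0,0],1],
  [[0,0,0],[0,0,10],1],
  [[0,0,0],[0,0,20],1],
])

```text
t: 9.9
eef_pos: [0.5231, -0.0405, 0.27]
ee_rot: [3.141, -0.004, -2.632]
force: [0.4, -0.5, 0.3]
width: 0.0511
```

Request:
arm_command([
  [[0,0,0],[0,0,35],1],
  [[0,0,0],[0,0,40],1],
  [[0,0,0],[0,0,40],1],
  [[0,0,0],[0,15,35],1],
  [[0,0,0],[-5,30,10],1],
  [[0,0,0],[-10,40,0],1],
  [[0,0,0],[-10,40,0],1],
  [[0,0,0],[-10,40,0],1],
])

```text
t: 10.7
eef_pos: [0.4879, 0.1256, 0.4314]
ee_rot: [-3.141, 0.0, -2.633]
force: [0.8, 1.5, -0.6]
width: 0.0511
```

Request:
arm_command([
  [[0,0,0],[-10,40,0],1],
  [[0,0,0],[-10,40,0],1],
  [[0,0,0],[-10,40,0],1],
  [[0,0,0],[-10,40,0],1],
  [[0,0,0],[-10,40,0],1],
  [[0,0,0],[-10,30,0],1],
  [[0,0,0],[-10,10,0],1],
  [[0,0,0],[0,0,0],1],
])

```text
t: 11.5
eef_pos: [0.4178, 0.3657, 0.4306]
ee_rot: [-3.141, -0.001, -2.63]
force: [-0.1, -0.0, 0.1]
width: 0.0512
```

Run:
```python
from h import *
p,_=grab_frame("scene");cv2.imwrite("pics/s5.png",cv2.resize(p[60:310,220:500],None,fx=2.4,fy=2.4,interpolation=2)[:,:,::-1])
```

```text
(no output)
```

View pics/s5.png

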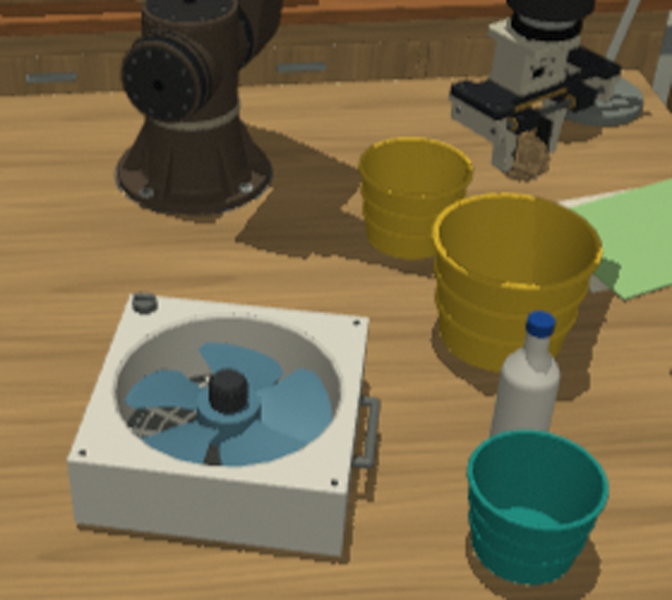

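The fan is empty and the brown ball is in the gripper at crop (527,155). Lowering it over the basket and releasing.

Request:
arm_command([
  [[0,0,0],[8,0,-30],1],
  [[0,0,0],[0,0,-40],1],
  [[0,0,0],[0,0,-35],1],
  [[0,0,0],[0,0,-15],1],
  [[0,0,0],[0,0,0],1],
  [[0,0,0],[0,0,0],0],
  [[0,0,0],[0,0,0],0],
  [[0,0,0],[0,0,0],0],
])

```text
t: 12.35
eef_pos: [0.4271, 0.3649, 0.3121]
ee_rot: [3.14, 0.002, -2.632]
force: [0.2, -0.8, -0.7]
width: 0.0696
```

Request:
arm_command([
  [[0,0,0],[0,0,0],0],
  [[0,0,0],[0,0,30],0],
  [[0,0,0],[0,0,45],0],
  [[0,0,0.12],[5,-20,45],0],
  [[0,0,0.12],[14,-40,0],0],
  [[0,0,0.12],[19,-40,0],0],
  [[0,0,0.12],[19,-40,0],0],
  [[0,0,0.12],[19,-40,0],0],
])

```text
t: 13.15
eef_pos: [0.5029, 0.1833, 0.4316]
ee_rot: [-3.141, 0.001, -2.026]
force: [0.7, 0.2, 0.6]
width: 0.0875
```

Request:
arm_command([
  [[0,0,0.12],[19,-40,0],0],
  [[0,0,0.12],[19,-40,0],0],
  [[0,0,0.12],[19,-40,0],0],
  [[0,0,0.12],[19,-40,0],0],
  [[0,0,0],[10,-15,0],0],
  [[0,0,0],[0,0,0],0],
  [[0,0,0],[0,0,0],0],
])

```text
t: 13.85
eef_pos: [0.5887, 0.0095, 0.4307]
ee_rot: [3.142, 0.0, -1.553]
force: [0.6, 0.5, -1.4]
width: 0.0876
```

Run:
```python
from h import *
np.set_printoptions(precision=4,suppress=True)
s=get_state();print(s['t'],s['eef_pos'],s['ee_rot'],s['q'])
p,D=grab_frame("top");cv2.imwrite("pics/t6.png",cv2.resize(p[90:270,130:400],None,fx=2.9,fy=2.9,interpolation=2)[:,:,::-1])
```

```text
13.85 [0.5887 0.0095 0.4307] [ 3.1415  0.0002 -1.5534] [ 0.348   0.2019 -0.1448 -0.0002 -1.2242 -0.3305]
```

View pics/t6.png

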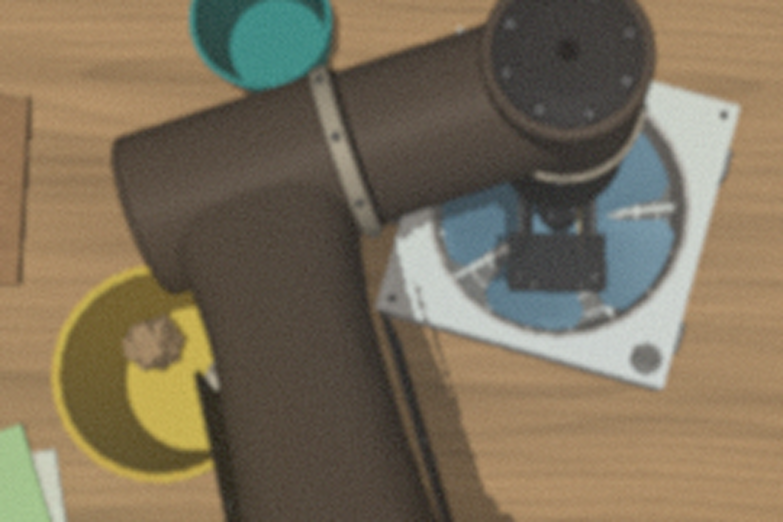

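The brown ball sits in the basket at crop (152,342) and a sliver of the white one shows at (210,378). The jaws are nearly over the cap. Moving down onto it, seat axis at (0.6015, 0.004).

Request:
arm_command([
  [[0,0,0],[13,-5,-30],0],
  [[0,0,0],[0,0,-40],0],
  [[0,0,0],[0,0,-40],0],
  [[0,0,0],[0,0,-35],0],
  [[0,0,0],[0,0,-15],0],
  [[0,0,0],[0,0,0],0],
  [[0,0,0],[0,0,0],0],
])

```text
t: 14.6
eef_pos: [0.602, 0.0058, 0.2715]
ee_rot: [-3.141, -0.0, -1.55]
force: [1.2, -0.0, 0.2]
width: 0.088
```

Run:
```python
from h import *
p,_=grab_frame("scene");cv2.imwrite("pics/s7.png",cv2.resize(p[120:300,230:400],None,fx=3.3,fy=3.3,interpolation=2)[:,:,::-1])
p,_=grab_frame("top");cv2.imwrite("pics/t7.png",p[:,:,::-1])
```

```text
(no output)
```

View pics/s7.png

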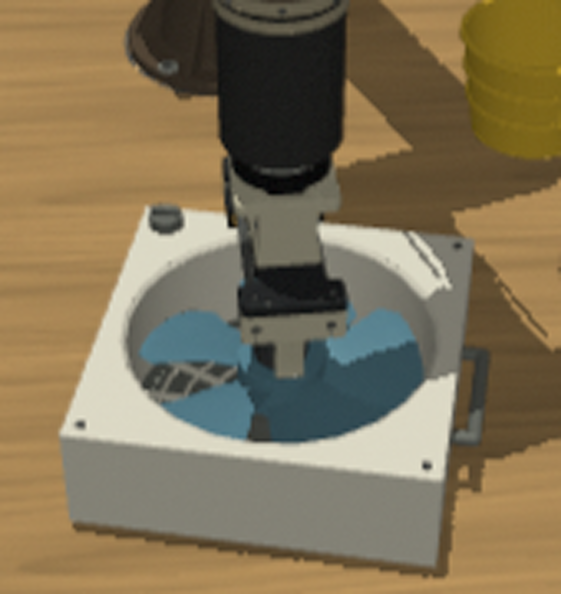

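The near finger is centred in front of the hub at crop (290,360). Descending to grip height and closing.

Request:
arm_command([
  [[0,0,0],[0,-2,-10],0],
  [[0,0,0],[0,0,-9],0],
  [[0,0,0],[0,0,0],0],
  [[0,0,0],[0,0,0],1],
  [[0,0,0],[0,0,0],1],
  [[0,0,0],[0,0,0],1],
  [[0,0,0],[0,0,0],1],
  [[0,0,0],[0,0,0],1],
], squeeze=25)

```text
t: 15.5
eef_pos: [0.6018, 0.0029, 0.2518]
ee_rot: [-3.141, 0.0, -1.552]
force: [0.8, -0.3, -0.3]
width: 0.0528
```

Request:
arm_command([
  [[0,0,0],[0,0,0],1],
  [[0,0,0],[0,0,0],1],
  [[0,0,0],[0,0,0],1],
  [[0,0,0],[0,0,0],1],
])

```text
t: 15.9
eef_pos: [0.6022, 0.003, 0.252]
ee_rot: [-3.14, 0.0, -1.552]
force: [2.6, 1.2, 0.8]
width: 0.0442
```

Run:
```python
from h import *
np.set_printoptions(precision=3,suppress=True)
s=get_state();print(s['t'],s['eef_pos'],s['force'],s['moment'],s['width'])
```

```text
15.9 [0.602 0.003 0.252] [2.644 1.168 0.761] [ 0.452 -0.935 -0.007] 0.044207588620338946
```

Gripped at 44 mm. Trying counter-clockwise a little, reading the moment.

Request:
arm_command([
  [[0,0,0.08],[0,0,0],1],
  [[0,0,0.08],[0,0,0],1],
  [[0,0,0.08],[0,0,0],1],
  [[0,0,0],[0,0,0],1],
])

```text
t: 16.3
eef_pos: [0.6026, 0.0028, 0.2521]
ee_rot: [-3.139, -0.0, -1.31]
force: [5.8, -1.6, -0.1]
width: 0.044
```

Run:
```python
from h import *
np.set_printoptions(precision=3,suppress=True)
s=get_state();print(s['t'],s['eef_pos'],s['ee_rot'],s['force'],s['moment'],s['width'])
p,_=grab_frame("top");cv2.imwrite("pics/t8.png",cv2.resize(p[90:230,255:395],None,fx=4,fy=4,interpolation=2)[:,:,::-1])
```

```text
16.3 [0.603 0.003 0.252] [-3.139 -0.    -1.31 ] [ 5.791 -1.585 -0.095] [-0.249 -1.912 -0.249] 0.044047206095962514
```

View pics/t8.png

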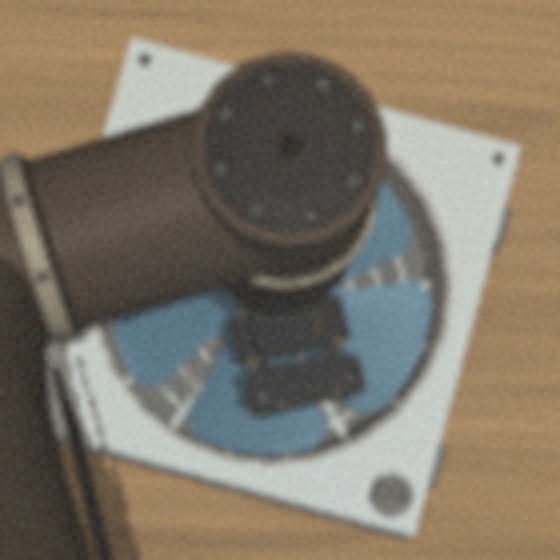

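Moment about z is −0.25 N m, there is no rise, and the blade gaps moved. The counter-clockwise turn only dragged the rotor, so the thread is left-handed. Turning clockwise and following the rise.

Request:
arm_command([
  [[0,0,-0.08],[0.5,0,0.2],1],
  [[0,0,-0.08],[0.5,0,0.2],1],
  [[0,0,-0.08],[0,0,0.2],1],
  [[0,0,-0.08],[0,0,0.2],1],
  [[0,0,-0.08],[0,0,0.2],1],
  [[0,0,0],[0,0,0],1],
])

```text
t: 16.95
eef_pos: [0.6023, 0.0027, 0.2525]
ee_rot: [3.14, -0.0, -1.714]
force: [0.0, 0.6, 1.6]
width: 0.0438
```

Run:
```python
from h import *
np.set_printoptions(precision=3,suppress=True)
s=get_state();print(s['t'],s['eef_pos'],s['ee_rot'],s['force'],s['moment'],s['width'])
p,_=grab_frame("top");cv2.imwrite("pics/t9.png",cv2.resize(p[90:230,255:395],None,fx=4,fy=4,interpolation=2)[:,:,::-1])
```

```text
16.95 [0.602 0.003 0.253] [ 3.14  -0.    -1.714] [0.03  0.553 1.641] [ 0.063 -0.104  0.006] 0.04384303637067091
```

View pics/t9.png

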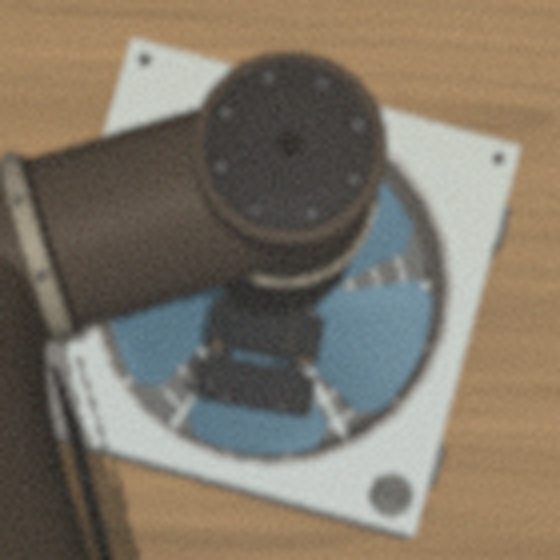

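The rotor gaps stay at the same pixels (e.g. crop (345,430)) and the moment is near zero, so the cap is unscrewing. Continuing to about 1.27 rad.

Request:
arm_command([
  [[0,0,-0.08],[0,0,0.3],1],
  [[0,0,-0.08],[0,0,0.3],1],
  [[0,0,-0.08],[0,0,0.3],1],
  [[0,0,-0.08],[0,0,0.3],1],
  [[0,0,-0.08],[0,0,0.3],1],
  [[0,0,-0.08],[0,0,0.3],1],
  [[0,0,-0.08],[0,0,0.2],1],
  [[0,0,-0.08],[0,0,0.2],1],
])

```text
t: 17.8
eef_pos: [0.6023, 0.0028, 0.2544]
ee_rot: [3.141, -0.001, -2.353]
force: [-0.5, 0.4, -0.9]
width: 0.0439
```

Request:
arm_command([
  [[0,0,-0.08],[0,0,0],1],
  [[0,0,-0.08],[0,0,0],1],
  [[0,0,-0.08],[0,0,0],1],
  [[0,0,0],[0,0,0],1],
])

```text
t: 18.2
eef_pos: [0.6023, 0.0027, 0.2546]
ee_rot: [3.141, -0.001, -2.591]
force: [-0.0, -0.1, 0.4]
width: 0.0441
```

Run:
```python
from h import *
np.set_printoptions(precision=3,suppress=True)
s=get_state();print(s['t'],s['eef_pos'],s['ee_rot'],s['force'],s['moment'],s['width'])
```

```text
18.2 [0.602 0.003 0.255] [ 3.141 -0.001 -2.591] [-0.015 -0.123  0.411] [0.086 0.051 0.056] 0.044087678653801865
```

Request:
arm_command([
  [[0,0,0],[0,0,2],1],
  [[0,0,0],[0,0,3],1],
  [[0,0,0],[0,0,3],1],
])

```text
t: 18.5
eef_pos: [0.6027, 0.0028, 0.263]
ee_rot: [3.141, -0.0, -2.59]
force: [-0.1, 0.7, -0.2]
width: 0.0442
```

Free, no pull. Lifting well clear.

Request:
arm_command([
  [[0,0,0],[0,0,10],1],
  [[0,0,0],[0,0,20],1],
  [[0,0,0],[0,0,25],1],
  [[0,0,0],[0,0,30],1],
  [[0,0,0],[0,0,30],1],
  [[0,0,0],[0,0,25],1],
  [[0,0,0],[0,0,10],1],
  [[0,0,0],[0,0,0],1],
])

```text
t: 19.3
eef_pos: [0.6028, 0.0028, 0.4148]
ee_rot: [-3.141, 0.003, -2.591]
force: [0.8, 0.7, -1.0]
width: 0.0441
```

Request:
arm_command([
  [[0,0,0],[0,0,5],1],
  [[0,0,0],[0,0,0],1],
  [[0,0,0],[0,0,0],1],
  [[0,0,0],[0,0,0],1],
  [[0,0,0],[0,0,0],1],
])

```text
t: 19.8
eef_pos: [0.6028, 0.0028, 0.4172]
ee_rot: [3.141, -0.001, -2.592]
force: [0.3, -0.2, -0.9]
width: 0.0441
```

Run:
```python
from h import *
np.set_printoptions(precision=4,suppress=True)
s=get_state();print(s['t'],s['eef_pos'],s['force'],s['width'],s['qd'])
p,_=grab_frame("scene");cv2.imwrite("pics/s10.png",p[:,:,::-1])
p,_=grab_frame("top");cv2.imwrite("pics/t10.png",p[:,:,::-1])
```

```text
19.8 [0.6028 0.0028 0.4172] [ 0.2862 -0.1973 -0.8946] 0.044124866789300235 [ 0.0014 -0.0013  0.0029  0.0002 -0.0016 -0.0013]
```

View pics/s10.png

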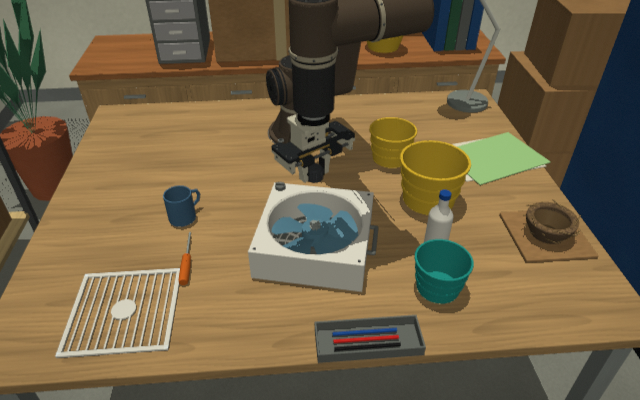

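View pics/t10.png

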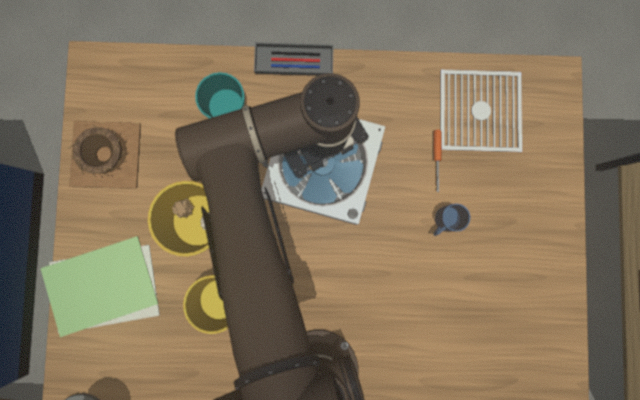

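The scene view shows the cap in the gripper at (316,172) and a bare hub; the bystanders are where they were. The forearm covers part of the basket, so I'll shift sideways, high up, to see both balls.

Request:
arm_command([
  [[0,0,0],[0,-15,0],1],
  [[0,0,0],[0,-25,0],1],
  [[0,0,0],[0,-25,0],1],
  [[0,0,0],[0,-25,0],1],
  [[0,0,0],[0,-20,0],1],
  [[0,0,0],[0,-10,0],1],
  [[0,0,0],[0,0,0],1],
  [[0,0,0],[0,0,0],1],
])

```text
t: 20.7
eef_pos: [0.6027, -0.1173, 0.4178]
ee_rot: [3.141, 0.0, -2.592]
force: [0.7, -0.8, 0.0]
width: 0.0438
```

Request:
arm_command([
  [[0,0,0],[0,0,0],1],
  [[0,0,0],[0,0,0],1],
  [[0,0,0],[0,0,0],1],
])

```text
t: 21.0
eef_pos: [0.6028, -0.1166, 0.4179]
ee_rot: [-3.142, 0.0, -2.591]
force: [-0.1, 0.1, -1.4]
width: 0.0437
```

Run:
```python
from h import *
np.set_printoptions(precision=4,suppress=True)
s=get_state();print(s['t'],s['eef_pos'],s['force'],s['width'],s['qd'])
p,_=grab_frame("top");q,_=grab_frame("scene")
o=np.zeros((390,780,3),np.uint8);o[:,:390]=cv2.resize(p[165:270,135:240],(390,390),interpolation=2);o[:,390:]=cv2.resize(q[110:310,220:420],(390,390),interpolation=2)
cv2.imwrite("pics/t11.png",o[:,:,::-1])
```

```text
21.0 [ 0.6028 -0.1166  0.4179] [-0.1073  0.1457 -1.3885] 0.043704751154570426 [-0.0027 -0.0008  0.0018 -0.     -0.0007  0.0003]
```

View pics/t11.png

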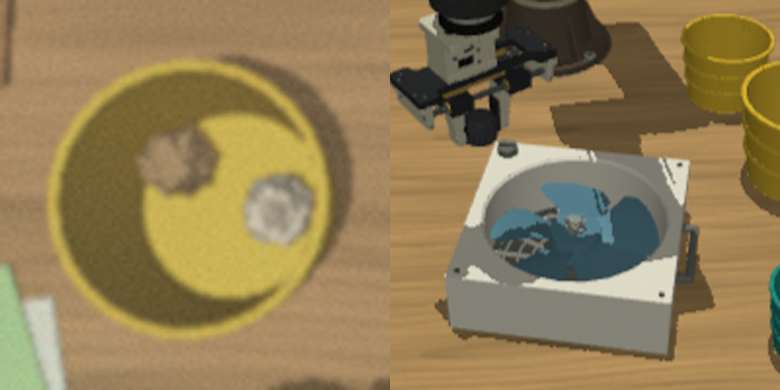

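Both balls lie on the basket floor at crop (178,158) and (280,208). The bare hub shows at (575,225), and the cap is in the jaws at (482,125), well clear and still. Handing in.

```bash
python3 -c "
from station import *
print(job_done())"
```

```text
the job is handed in; nothing more can be done
None
```

I dropped both paper balls into the large yellow basket, unscrewed the cap and lifted it off. I handed in the job at 21 s of the 66 s allowed.

- **Thread:** it is left-handed. A counter-clockwise try of 0.24 rad only dragged the rotor (about 0.25 N m). About 1.28 rad clockwise freed the cap, and it lifted with no noticeable pull.
- **Last checks:** both balls lie on the basket floor and the basket is upright. The fan hub is bare. The cap is held at a 44 mm opening, about 16 cm above its seat, still, and touching nothing.
- **Bystanders:** the mug and screwdriver look unmoved in both views, and the bottle in the scene view. I checked this by eye, not by measuring.
- **Disagreements:** the balls measured about 90 mm from the rotor axis, not the stated 80 mm. The cap and fan centres differed by about 2 mm. Neither affected the grasps.
- **Final position:** I moved the held cap about 12 cm sideways so the camera could see both balls, so it is no longer directly above the hub.

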